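# Feed the herb planter and hold its knob pressed

### The job

Feed the herb planter: lift the green feed stick out of the wooden stand, lower it end-down into the narrow round well in the planter's deck until it stands on the bottom, and let go of it. Then pick up the loose black knob, turn it so that its D-shaped hole matches the D-shaped shaft on the deck, push it fully home on the shaft and press it well in against the shaft's spring, and finish while still holding it pressed in, fingers on the knob. Leave the white stick in the stand and the other things on the counter where they are.

Things in the scene. Friction and masses are not known exactly. Their poses are not given: they have to be found in the camera images.
- feed_stick: Green plastic stick, round, 16 mm in diameter, 120 mm long, about 40 g, foot slightly chamfered. Origin: centre of its lower end, z up along the stick. It stands upright in one of the two holes of the wooden stand.
- white_stick: White stick of the same size in the stand's other hole, 60 mm from the green one (centre to centre). It stays there. Origin: centre of its lower end.
- stand: Fixed wooden block, 60 (x) x 120 (y) x 45 mm high; its two holes, 18 mm wide and 40 mm deep, lie on its y axis, 30 mm either side of the middle. The sticks stand out of it by 75 mm. Origin: centre of its underside, on the counter. The green stick may be in either hole.
- planter: Fixed white herb planter, a box 130 (x) x 340 (y) x 75 mm high with a flat deck on top. Origin: centre of its underside, on the counter. The feed well is at the deck's middle, the D-shaft 110 mm from it to planter -y, the bed of seedlings (about 45 mm high) from 70 mm to planter +y.
- well (a point): Centre of the well's mouth, at deck height (75 mm above the counter), edged with a thin black ring. The well is a round vertical hole, 20 mm wide and 60 mm deep, with a chamfered rim, so that a stick standing on its bottom sticks out by 60 mm. Axes as the planter's.
- knob: Loose round black knob, 40 mm diameter (lowest 18 mm only 36), 34 mm high, about 50 g, lying hole down on the counter. Origin: centre of its underside, z up. D-shaped hole in the underside: 18 mm deep, round part 18 mm wide, flat 5.5 mm from the axis on the +x side. A white line on top runs from near the centre to +x, towards the flat.
- shaft_top (a point): Top centre, on the axis, of an upright brass D-shaft: 16 mm diameter, flat 4.5 mm from the axis on this point's +x side, top 3 mm bevelled. Top 26 mm above the deck; grey disc (52 x 2 mm) at its foot. The knob fits only with its x along this x (about 0.1 rad play); fully home its underside is 18 mm below this point. The shaft can be pressed down; it turns only stiffly (0.3 N m).
- shaft (a joint): How far the shaft is pressed down, m: 0 released, 0.005 at its hard stop. Spring: 3.6 N to start, 6.6 N at the stop; it springs back when let go.
- cup: Small white cup, 56 mm wide, 55 mm high. Origin: centre of its underside. Stays where it is.
- pasta_jar: Amber jar, 80 mm wide, 140 mm high. Origin: centre of its underside. Stays where it is.
- bowl: Black bowl, 120 mm wide, 50 mm high. Origin: centre of its underside. Stays where it is.
- oil_bottle: Green bottle, 64 mm wide, 190 mm high. Origin: centre of its underside. Stays where it is.
- vase: Blue vase, 84 mm wide, 90 mm high. Origin: centre of its underside. Stays where it is.
- spoon: Spoon with a wooden handle and steel bowl, lying on the counter. Origin: on its underside, near its middle. Stays where it is.

How it is judged:
By the outcome, as a careful person would: the job done as asked, in the order asked, and still so for the second after the job is handed in, while the arm keeps its last pose, push and grip.
It also fails if it takes over 54 s, if anything falls off the work surface, if the arm or the gripper's body presses on something with over 40 N, if the wrist force passes 120 N, or if a joint passes its speed limit or range.

### The arm

A 6-joint arm with a two-finger parallel gripper is mounted at the origin on the work surface. World frame = base frame: x ahead of the robot, y to its left, z up, the work surface at z = 0. Lengths are in m, angles in rad, forces in N, time in s.
With the tool pointing down it reaches from about 0.3 to 0.875 m from the base axis. Payload 6.4 kg.
Tool frame: the origin (TCP) lies between the finger pads; the fingertips stand 19 mm ahead of it and the grasp point (between the pads) is the TCP; z points along the fingers, y is the direction in which the jaws open and shut (so a half turn about z gives the same grasp; the last joint's range is limited). The gripper opens to 85 mm and grips with 20 to 120 N. Pads are 22 mm wide; open, the fingers measure 114 mm over their backs; the gripper's body (76 mm by 85 mm) begins 54 mm behind the grasp point. The pads swing forward as they close: fully open they stand 13 mm farther back than shut.
Start: joints at [-1.402, 0.181, 1.607, -0, 1.354, -0.206], TCP at [0.211, -0.535, 0.25] pointing down, gripper open.
Joint ranges: [-2.99, 2.99], [-0.89, 2.07], [0.3, 2.58], [-1.14, 4.28], [0, 2.63], [-3.12, 3.12]. Speed limits (rad/s): [2.57, 2.57, 3.01, 3.14, 3.14, 3.14].

### API

Orientations are given as a unit quaternion [w, x, y, z].
In Python, from bench import * gives the robot as it stands.
- The arm moves only by the tool apply_moves, never from a script. Its argument "moves" is a list that holds one entry, the list of rows, each a list of 7 numbers: the shift along the tool's x, y, z in cm, then the turn, a rotation vector about the tool's x, y, z in rad, then the opening, from 0 (shut) to 1 (fully open). A call has 1 to 8 rows; each row is the pose to reach, as a shift and turn from the pose commanded when the call began, along the tool's axes at that moment; what a row does not reach only later rows make up. A row lasts 1/10 s, in which the tool goes at most 50 mm and 8.59 degrees, less where a joint would pass 70% of its speed; a pose out of reach is approached as far as the arm can. A call with a gripper value outside its range is refused whole. The fingers move at their own pace and stop on an object; the grip force is fixed at half the most. Time passes only in rows, so rows that repeat a pose let the fingers close. It gives the time, the measured TCP pose, the force and the opening at its end, in the units of the state.
- get_obs(): the state, without advancing time (a new reading comes with each control period).
- camera(name): name is "side" or "top" or "wrist"; returns the picture (400x640x3 uint8, red, green, blue); there is no depth.
- get_calibration(name): a dict with "vertical_fov" (degrees; the focal length in pixels is half the picture's height over the tangent of half this angle, whatever the lens; pixels are square), "cx", "cy" (the principal point, pixels), "R" (3x3) and "t" (3): a world point X has camera coordinates R X + t. Camera axes: x right, y down, z forward; pixel columns grow to the right and rows downward; lengths in m; the calibration is good to about 2 mm. A picture is of the moment at which its call begins: read the wrist's pose just before it. get_calibration takes no time and is no camera call; for the wrist camera it gives the pose at the moment of the call.
- hand_in(): hands the job in, once; it reports no verdict.
The state is a dict: "time_s": time; "q": joint angles; "dq": joint speeds; "joint_efforts": joint torques, N m; "eef_pos": TCP position; "eef_rot": TCP orientation; "wrist_force": force on the tool from outside, world axes, zero at the start; "torque": the same for the moment, N m; "opening": opening from 0.0 (shut) to 1.0 (fully open).
Only numpy, scipy, OpenCV 4.12 (cv2) and the standard library are available. Lean on these libraries where they do the work, as an engineer would, in place of code of your own. Each camera call takes 0.05 s, during which the arm holds its last target. There are 200 camera calls.

## Working session

There is one attempt and no reset: what is moved stays moved. The work goes in short steps, Python scripts to look and compute and a tool call to move; the robot and the scene stay as the last step left them, time stands still between calls to the robot, and variables do not carry over. Pictures are saved under pics/ and viewed, about 8 in all and at most 12, crops included, and the job is handed in when it is done.

Besides the shell and the picture viewer there is one more tool, called as a command line: name --argument value ..., lists and objects as JSON in quotes. apply_moves: Moves the arm, as the interface text tells. Its arguments: {"type":"object","properties":{"moves":{"type":"array","items":{"type":"array","items":{"type":"array","items":{"type":"number"}}}}},"required":["moves"]}

```bash
mkdir -p pics; ls; python3 - <<'E'
from bench import *
import cv2,numpy as np
for n in ["side","top","wrist"]:
    c=get_calibration(n); print(n,{k:np.round(v,4).tolist() for k,v in c.items()})
    cv2.imwrite(f"pics/{n}0.png",camera(n)[:,:,::-1])
o=get_obs(); print(o)
E
```

```text
pics
side {'vertical_fov': 46.8353, 'cx': 325.4197, 'cy': 193.2443, 'R': [[-0.9751, -0.2208, 0.0223], [-0.1357, 0.5141, -0.8469], [0.1755, -0.8289, -0.5312]], 't': [0.5085, 0.1639, 1.15]}
top {'vertical_fov': 42.6347, 'cx': 323.3332, 'cy': 197.3222, 'R': [[0.0238, -0.9997, 0.0045], [-0.9906, -0.0242, -0.1345], [0.1346, -0.0013, -0.9909]], 't': [-0.003, 0.511, 1.4772]}
wrist {'vertical_fov': 68.6764, 'cx': 317.0475, 'cy': 205.0379, 'R': [[0.3659, -0.9307, -0.0019], [-0.894, -0.352, 0.2772], [-0.2586, -0.0997, -0.9608]], 't': [-0.5729, -0.0361, 0.38]}
{'time_s': 0.15, 'q': array([-1.40234372e+00,  1.81362623e-01,  1.60773760e+00,  1.11873761e-05,
        1.35382043e+00, -2.06311576e-01]), 'dq': array([ 3.51781423e-04, -1.83033480e-03, -4.37981409e-03,  5.02683966e-05,
       -1.88613891e-03,  2.98741522e-04]), 'joint_efforts': array([ 6.91504392e-04, -4.45266902e+01, -3.51693928e+01, -2.55387067e-04,
        5.91451011e-03, -1.33183627e-05]), 'eef_pos': array([ 0.21042811, -0.53470047,  0.24961515]), 'eef_rot': array([-6.63778013e-04,  9.82495293e-01,  1.86286225e-01,  1.80291873e-05]), 'wrist_force': array([0.42019221, 0.5109847 , 0.06181868]), 'torque': array([ 0.02403358, -0.00731248, -0.06455706]), 'opening': 1.0005270876497128}
```

View pics/top0.png

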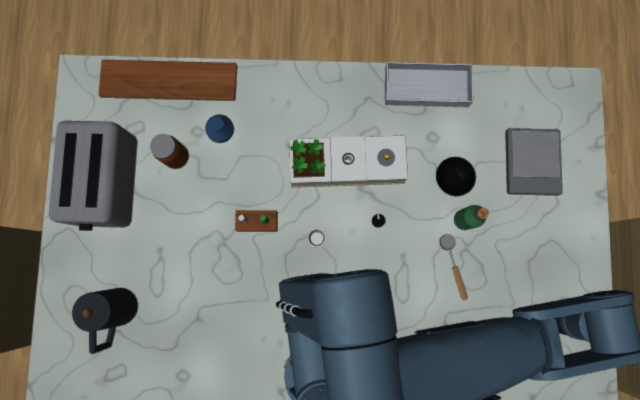

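View pics/side0.png

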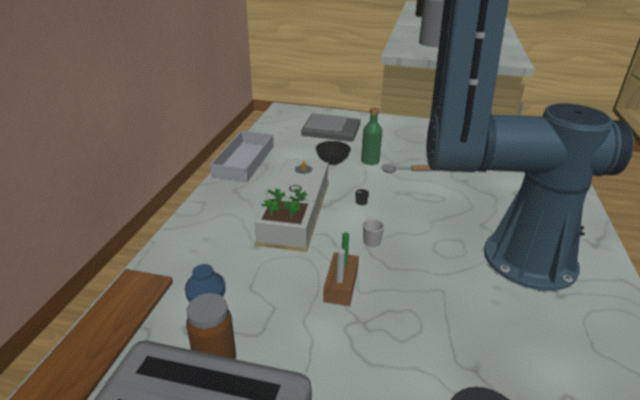

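Top view: green stick top near (264,218), white (241,218), knob (378,220), well (348,159), shaft (386,157). The side view confirms this. Next I'll measure with masks.

```bash
cat > h.py <<'E'
from bench import *
import cv2,numpy as np
from scipy.spatial.transform import Rotation as Rn
def cal(n):
    c=get_calibration(n); f=200/np.tan(np.radians(c["vertical_fov"])/2)
    return f,c["cx"],c["cy"],np.array(c["R"]),np.array(c["t"])
def plane(c,uv,z):
    f,cx,cy,R,t=c; o=-R.T@t; d=R.T@np.array([(uv[0]-cx)/f,(uv[1]-cy)/f,1]); return o+d*(z-o[2])/d[2]
def proj(c,X):
    f,cx,cy,R,t=c; p=R@np.array(X)+t; return np.array([cx+f*p[0]/p[2],cy+f*p[1]/p[2]])
def tri(cs,uvs):
    A=[];b=[]
    for (f,cx,cy,R,t),uv in zip(cs,uvs):
        for a,k in (((uv[0]-cx)/f,0),((uv[1]-cy)/f,1)):
            A.append(a*R[2]-R[k]); b.append(t[k]-a*t[2])
    x,r,_,_=np.linalg.lstsq(np.array(A),np.array(b),rcond=None); return x
def blobs(m,amin=8):
    n,l,s,c=cv2.connectedComponentsWithStats(m.astype(np.uint8))
    return [(s[i,4],np.round(c[i],1).tolist(),s[i,:4].tolist()) for i in range(1,n) if s[i,4]>=amin],l
def totool(P):
    "world point -> shift in tool axes (cm) from measured pose"
    o=get_obs(); w=o["eef_rot"]; R=Rn.from_quat([w[1],w[2],w[3],w[0]])
    return R.inv().apply(np.array(P)-o["eef_pos"])*100
E
python3 - <<'E'
from h import *
im=cv2.imread("pics/top0.png"); c=cal("top")
hsv=cv2.cvtColor(im,cv2.COLOR_BGR2HSV)
def roi(m,x0,y0,x1,y1):
    k=np.zeros(m.shape,bool);k[y0:y1,x0:x1]=m[y0:y1,x0:x1];return blobs(k,4)[0]
H,S,V=cv2.split(hsv)
g=(H>45)&(H<85)&(S>120)
for n,m,r,z in [("green",g,(232,205,282,236),.125),("white",(S<60)&(V>120),(232,206,280,234),.125),("wood",(H<25)&(S>100),(230,205,282,236),.045),
 ("knob",V<60,(365,208,392,232),.034),("cup",(S<15)&(V>190),(305,228,330,248),.055),
 ("well",V<90,(338,148,360,170),.075),("shaft",(H<35)&(S>80),(375,146,398,168),.101),("disc",(V<170),(375,146,398,168),.077)]:
    for b in roi(m,*r): print(n,b,np.round(plane(c,b[1],z),4))
for n in ["wrist"]: pass
a=cv2.resize(im[120:250,230:430],None,fx=4,fy=4,interpolation=cv2.INTER_CUBIC)
cv2.imwrite("pics/topc.png",a)
E
```

```text
green (np.int32(40), [263.7, 218.5], [260, 215, 8, 8]) [0.4358 0.1722 0.125 ]
white (np.int32(407), [254.2, 217.1], [232, 206, 48, 28]) [0.439  0.1985 0.125 ]
white (np.int32(27), [240.7, 217.4], [238, 215, 6, 6]) [0.4373 0.2357 0.125 ]
wood (np.int32(701), [256.6, 220.8], [235, 211, 42, 20]) [0.4359 0.2017 0.045 ]
knob (np.int32(120), [378.0, 220.6], [372, 214, 13, 13]) [ 0.446  -0.1527  0.034 ]
well (np.int32(28), [347.2, 159.1], [343, 153, 11, 11]) [ 0.619  -0.0572  0.075 ]
well (np.int32(4), [346.0, 157.5], [345, 157, 3, 2]) [ 0.6236 -0.0536  0.075 ]
shaft (np.int32(28), [386.2, 156.2], [384, 154, 6, 6]) [ 0.6246 -0.167   0.101 ]
disc (np.int32(274), [385.8, 157.0], [377, 148, 19, 19]) [ 0.6275 -0.1688  0.077 ]
```

View pics/topc.png

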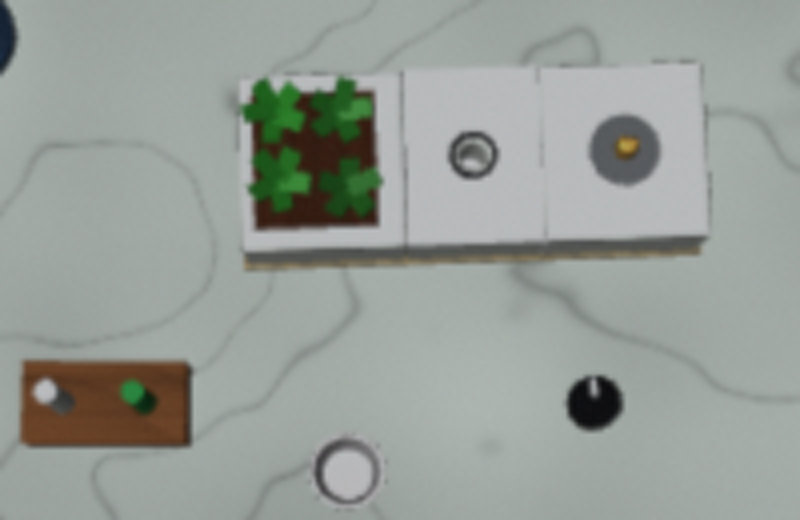

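apply_moves --moves '[[[41,-25,-3,0,0,-1.196,1],[41,-25,-3,0,0,-1.196,1],[41,-25,-3,0,0,-1.196,1],[41,-25,-3,0,0,-1.196,1],[41,-25,-3,0,0,-1.196,1],[41,-25,-3,0,0,-1.196,1],[41,-25,-3,0,0,-1.196,1],[41,-25,-3,0,0,-1.196,1]]]'

```text
time_s: 0.95
eef_pos: [0.4524, -0.215, 0.2753]
eef_rot: [0.0, 0.705, 0.709, 0.0]
wrist_force: [1.0, -1.2, 1.1]
opening: 0.998
```

apply_moves --moves '[[[9,5,-2,0,0,0,1],[9,5,-2,0,0,0,1],[9,5,-2,0,0,0,1],[9,5,-2,0,0,0,1]]]'

```text
time_s: 1.35
eef_pos: [0.502, -0.1257, 0.2952]
eef_rot: [0.0, 0.706, 0.708, -0.0]
wrist_force: [-0.1, -0.2, 0.3]
opening: 1.004
```

```bash
python3 - <<'E'
from h import *
c=get_calibration("wrist"); np.savez("pics/w1.npz",**c)
cv2.imwrite("pics/w1.png",camera("wrist")[:,:,::-1])
print(get_obs()["eef_pos"],get_obs()["eef_rot"])
cc=cal("wrist")
for n,X in dict(green=[.4358,.1722,.125],knob=[.446,-.1527,.034],well=[.622,-.056,.075],shaft=[.6246,-.167,.101]).items(): print(n,proj(cc,X))
E
```

```text
[ 0.50138786 -0.12677829  0.29483779] [-1.99624025e-04  7.06591653e-01  7.07621396e-01 -3.93994482e-04]
green [ 230.93631203 -195.02285017]
knob [276.70950239 195.18728376]
well [424.36737079 121.31827944]
shaft [424.64078595 221.73021468]
```

View pics/w1.png

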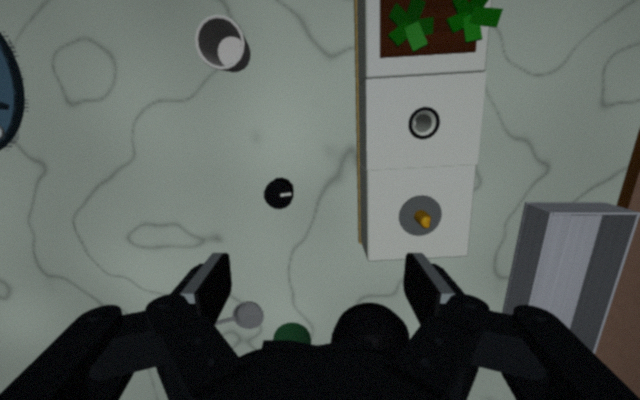

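Wrist view: knob (279,193) with its line to image right, well ring (424,122), shaft (424,220). I'll refine these.

```bash
python3 - <<'E'
from h import *
im=cv2.imread("pics/w1.png"); c=cal("wrist")
hsv=cv2.cvtColor(im,cv2.COLOR_BGR2HSV);H,S,V=cv2.split(hsv)
def roi(m,x0,y0,x1,y1,a=8):
    k=np.zeros(m.shape,bool);k[y0:y1,x0:x1]=m[y0:y1,x0:x1];return k
def ell(m):
    cs,_=cv2.findContours(m.astype(np.uint8),cv2.RETR_EXTERNAL,cv2.CHAIN_APPROX_NONE);k=max(cs,key=len);return cv2.fitEllipse(k)
for n,m,z in [("well",roi(V<80,404,102,446,144),.075),("knob",roi(V<60,255,170,303,218),.034),("disc",roi(V<150,395,190,447,240),.077),("cup",roi((V>160)&(S<30),190,10,250,75),.055)]:
    e=ell(m); print(n,np.round(e[0]+e[1],1),np.round(plane(c,e[0],z),4))
m=roi((V>110),268,180,296,206); print("line",blobs(m,3)[0])
ys,xs=np.nonzero(m); P=np.array([plane(c,(x,y),.034)[:2] for x,y in zip(xs,ys)]); 
_,_,vt=np.linalg.svd(P-P.mean(0)); print("line mean",P.mean(0),"ang",np.degrees(np.arctan2(vt[0,1],vt[0,0])))
m=roi((S>110)&(H<35),405,200,440,235); print("brass",blobs(m,3)[0])
# planter seams direction/edges: dark thin edges of the deck front (long edge)
a=cv2.resize(im[195:245,395:450],None,fx=7,fy=7,interpolation=cv2.INTER_CUBIC)
b=cv2.resize(im[168:218,252:307],None,fx=7,fy=7,interpolation=cv2.INTER_CUBIC)
cv2.imwrite("pics/c1.png",np.hstack([a,b]))
E
```

```text
well [423.6 122.6  28.4  32.2] [ 0.6212 -0.0574  0.075 ]
knob [278.7 193.   27.1  30. ] [ 0.4488 -0.1497  0.034 ]
disc [419.8 215.1  42.1  46.2] [ 0.6271 -0.1668  0.077 ]Traceback (most recent call last):
  File "<stdin>", line 9, in <module>
  File "<stdin>", line 7, in ell
ValueError: max() iterable argument is empty
```

```bash
python3 - <<'E'
from h import *
im=cv2.imread("pics/w1.png"); c=cal("wrist")
hsv=cv2.cvtColor(im,cv2.COLOR_BGR2HSV);H,S,V=cv2.split(hsv)
def roi(m,x0,y0,x1,y1,a=8):
    k=np.zeros(m.shape,bool);k[y0:y1,x0:x1]=m[y0:y1,x0:x1];return k
m=roi((V>110),270,182,293,204); print("line",blobs(m,3)[0])
ys,xs=np.nonzero(m); P=np.array([plane(c,(x,y),.034)[:2] for x,y in zip(xs,ys)]); 
_,_,vt=np.linalg.svd(P-P.mean(0)); print("line mean",P.mean(0),"ang",np.degrees(np.arctan2(vt[0,1],vt[0,0])))
m=roi((S>110)&(H<35),405,200,440,235); print("brass",blobs(m,3)[0])
a=cv2.resize(im[195:245,395:450],None,fx=7,fy=7,interpolation=cv2.INTER_CUBIC)
b=cv2.resize(im[168:218,252:307],None,fx=7,fy=7,interpolation=cv2.INTER_CUBIC)
cv2.imwrite("pics/c1.png",np.hstack([a,b]))
print("green shift",totool([.4358,.1722,.2]))
E
```

```text
line [(np.int32(3), [291.7, 182.3], [291, 182, 2, 2]), (np.int32(23), [285.6, 194.0], [281, 193, 10, 3]), (np.int32(5), [291.8, 201.8], [291, 200, 2, 4])]
line mean [ 0.46022329 -0.15127839] ang -92.5739903978531
brass [(np.int32(212), [422.6, 218.4], [414, 210, 17, 18])]
green shift [29.90994988 -6.50727751  9.48104306]
```

View pics/c1.png

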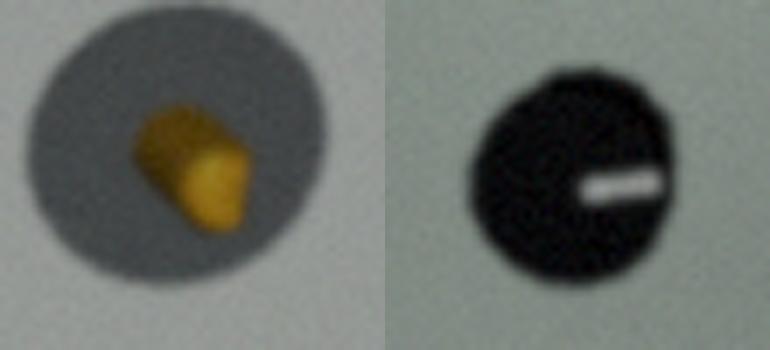

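Shaft flat faces image right (about +x, a few degrees to -y). The knob line is also about +x. Now to the stick.

apply_moves --moves '[[[30,-6.4,7.5,0,0,0,1],[30,-6.4,7.5,0,0,0,1],[30,-6.4,7.5,0,0,0,1],[30,-6.4,7.5,0,0,0,1],[30,-6.4,7.5,0,0,0,1],[30,-6.4,7.5,0,0,0,1],[30,-6.4,7.5,0,0,0,1],[30,-6.4,7.5,0,0,0,1]]]'

```text
time_s: 2.2
eef_pos: [0.4364, 0.1733, 0.2189]
eef_rot: [-0.001, 0.707, 0.708, -0.001]
wrist_force: [-0.0, 0.2, 0.7]
opening: 1.001
```

```bash
python3 - <<'E'
from h import *
c=cal("wrist"); im=camera("wrist")[:,:,::-1].copy(); cv2.imwrite("pics/w2.png",im)
o=get_obs(); print(o["eef_pos"],o["eef_rot"])
H,S,V=cv2.split(cv2.cvtColor(im,cv2.COLOR_BGR2HSV))
for b in blobs((H>45)&(H<85)&(S>100),30)[0]: print(b,plane(c,b[1],.125))
print(proj(c,[.437,.174,.125]),proj(c,[.437,.174,.045]))
E
```

```text
[0.43721072 0.17224833 0.21948753] [-2.48981972e-04  7.07058066e-01  7.07154968e-01 -8.25415194e-04]
(np.int32(636), [320.6, 200.4], [311, 180, 21, 40]) [0.43840649 0.18548895 0.125     ]
(np.int32(1972), [524.9, 298.7], [471, 280, 103, 39]) [0.6131974  0.09883055 0.125     ]
(np.int32(104), [482.6, 370.3], [475, 366, 16, 9]) [0.58913913 0.02271151 0.125     ]
[318.74187992 214.54246426] [318.52233008 190.9342236 ]
```

View pics/w2.png

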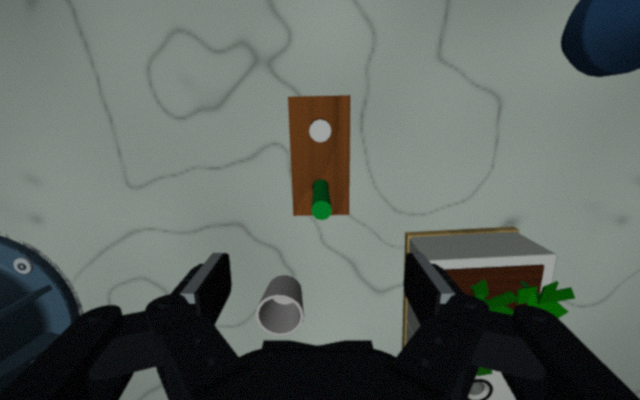

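Green stick's top is at (321.5,210), white at (320,131); between-finger space clear. Descend and grip.

apply_moves --moves '[[[0.4,0.1,5,0,0,0,1],[0.4,0.1,9,0,0,0,1],[0.4,0.1,11.9,0,0,0,1],[0.4,0.1,11.9,0,0,0,1],[0.4,0.1,11.9,0,0,0,0],[0.4,0.1,11.9,0,0,0,0],[0.4,0.1,11.9,0,0,0,0],[0.4,0.1,11.9,0,0,0,0]]]'

```text
time_s: 3.05
eef_pos: [0.4398, 0.1771, 0.1027]
eef_rot: [0.001, 0.707, 0.707, 0.001]
wrist_force: [0.1, 0.0, 0.4]
opening: 0.331
```

apply_moves --moves '[[[0,0,0,0,0,0,0],[0,0,0,0,0,0,0],[0,0,0,0,0,0,0],[0,0,0,0,0,0,0]]]'

```text
time_s: 3.45
eef_pos: [0.4393, 0.1773, 0.1024]
eef_rot: [0.001, 0.707, 0.707, 0.001]
wrist_force: [-1.8, 0.5, 5.4]
opening: 0.171
```

apply_moves --moves '[[[0,0,-4,0,0,0,0],[0,0,-8,0,0,0,0],[0,0,-11,0,0,0,0],[0,0,-11,0,0,0,0]]]'

```text
time_s: 3.85
eef_pos: [0.4415, 0.1777, 0.2163]
eef_rot: [0.003, 0.707, 0.707, 0.004]
wrist_force: [-0.2, 0.2, 0.0]
opening: 0.166
```

apply_moves --moves '[[[-23.5,18.2,0,0,0,0,0],[-23.5,18.2,0,0,0,0,0],[-23.5,18.2,0,0,0,0,0],[-23.5,18.2,0,0,0,0,0],[-23.5,18.2,0,0,0,0,0],[-23.5,18.2,0,0,0,0,0],[-23.5,18.2,0,0,0,0,0],[-23.5,18.2,0,0,0,0,0]]]'

```text
time_s: 4.65
eef_pos: [0.6201, -0.0585, 0.2095]
eef_rot: [-0.001, 0.708, 0.706, -0.001]
wrist_force: [-0.8, 0.3, -0.6]
opening: 0.17
```

```bash
python3 - <<'E'
from h import *
c=cal("wrist"); im=camera("wrist")[:,:,::-1].copy(); cv2.imwrite("pics/w3.png",im)
o=get_obs(); print(o["eef_pos"],o["eef_rot"],o["opening"],o["wrist_force"])
H,S,V=cv2.split(cv2.cvtColor(im,cv2.COLOR_BGR2HSV))
p=o["eef_pos"]
for b in blobs((H>45)&(H<85)&(S>100),30)[0]: print(b)
print("tcp",proj(c,p),"foot",proj(c,p-[0,0,.097]),"well",proj(c,[.6212,-.0574,.075]))
im2=camera("side")[:,:,::-1]; a=cv2.resize(im2[100:260,220:420],(600,480))
cv2.imwrite("pics/w3c.png",np.hstack([im[100:340,220:420].repeat(2,0),a[:, :390]]))
E
```

```text
[ 0.61969913 -0.05748413  0.20983131] [-1.26200790e-03  7.07237007e-01  7.06975229e-01 -4.98721807e-04] 0.16383228841124114 [ 0.13459262  0.15501306 -0.2158135 ]
(np.int32(2159), [277.8, 21.3], [244, 0, 68, 50])
(np.int32(1863), [350.4, 17.1], [319, 0, 65, 43])
(np.int32(2600), [351.8, 80.6], [319, 48, 67, 68])
(np.int32(2464), [273.6, 92.7], [243, 59, 63, 68])
(np.int32(3434), [316.9, 270.8], [296, 205, 44, 118])
tcp [317.13768654 275.0736425 ] foot [317.42186016 213.14734434] well [319.11588225 200.56192867]
```

View pics/w3.png

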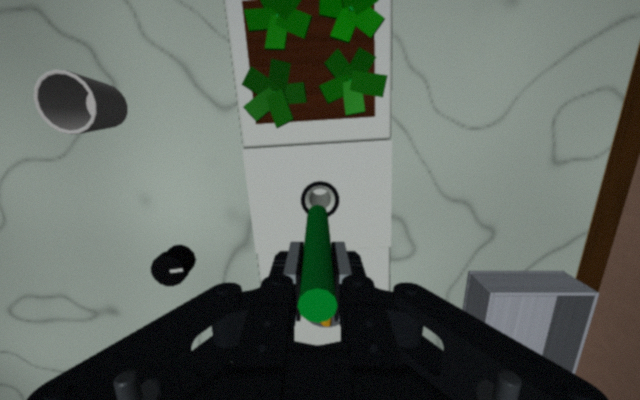

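Well at (320,199.5), stick foot at about (317.5,212), TCP nearly above the well. Fine correction and lower close to the deck.

apply_moves --moves '[[[0.15,0.2,1.5,0,0,0,0],[0.15,0.2,2.8,0,0,0,0],[0.15,0.2,2.8,0,0,0,0],[0.15,0.2,2.8,0,0,0,0]]]'

```text
time_s: 5.15
eef_pos: [0.6219, -0.0557, 0.1823]
eef_rot: [-0.001, 0.707, 0.707, -0.0]
wrist_force: [0.6, 0.2, 0.2]
opening: 0.172
```

```bash
python3 - <<'E'
from h import *
c=cal("wrist"); im=camera("wrist")[:,:,::-1].copy(); s=camera("side")[:,:,::-1].copy(); t=camera("top")[:,:,::-1].copy()
o=get_obs(); print(o["eef_pos"],o["eef_rot"],o["wrist_force"])
p=o["eef_pos"]
print("foot",proj(c,p-[0,0,.096]),"well",proj(c,[.622,-.0565,.075]))
x0,y0=np.int32(proj(c,[.622,-.0565,.085]))
u,v=np.int32(proj(cal("side"),[.622,-.0565,.085])); print(u,v,proj(cal("side"),[.622,-.0565,.075]),proj(cal("side"),p-[0,0,.096]))
A=cv2.resize(im[y0-40:y0+60,x0-40:x0+40],(384,480),interpolation=cv2.INTER_CUBIC)
B=cv2.resize(s[v-30:v+30,u-24:u+24],(384,480),interpolation=cv2.INTER_CUBIC)
print(x0-40,y0-40,u-24,v-30)
cv2.imwrite("pics/c4.png",np.hstack([A,B]))
E
```

```text
[ 0.62293824 -0.05637381  0.18377746] [4.19539953e-04 7.07055615e-01 7.07157780e-01 2.37961953e-04] [-0.32306896 -0.28984018 -1.2099883 ]
foot [319.14545028 216.07524423] well [317.93572931 211.39642634]
294 185 [294.82819245 188.4528813 ] [294.42344922 184.43660893]
277 175 270 155
```

View pics/c4.png

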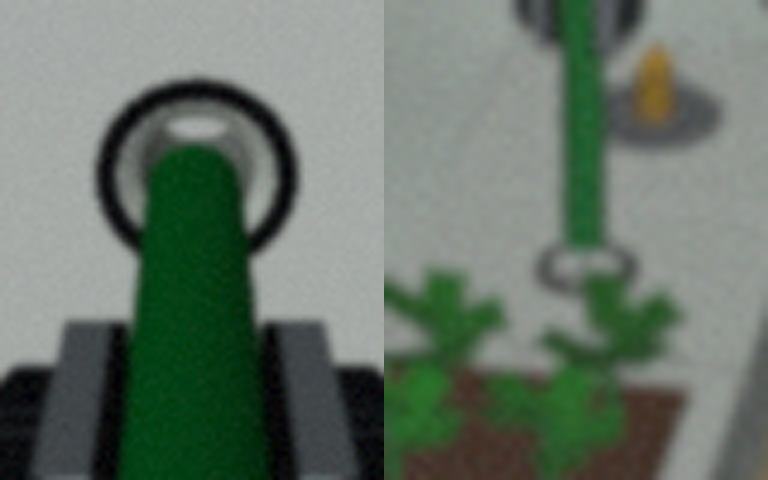

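Stick foot is over the well within about 1 mm in both views (ring centre at crop (198,175), foot axis 195; side: 585 vs 587). Insert.

apply_moves --moves '[[[-0.05,0.03,0.8,0,0,0,0],[-0.05,0.03,1.4,0,0,0,0],[-0.05,0.03,2,0,0,0,0],[-0.05,0.03,3,0,0,0,0],[-0.05,0.03,4,0,0,0,0],[-0.05,0.03,4,0,0,0,0]]]'

```text
time_s: 5.9
eef_pos: [0.6215, -0.0566, 0.1407]
eef_rot: [-0.002, 0.707, 0.707, -0.001]
wrist_force: [0.8, -0.3, -1.3]
opening: 0.171
```

apply_moves --moves '[[[0,0,1,0,0,0,0],[0,0,2,0,0,0,0],[0,0,2.6,0,0,0,0],[0,0,2.8,0,0,0,0],[0,0,3.0,0,0,0,0],[0,0,3.0,0,0,0,0]]]'

```text
time_s: 6.5
eef_pos: [0.623, -0.0569, 0.1132]
eef_rot: [-0.0, 0.707, 0.707, 0.0]
wrist_force: [0.2, 0.1, -0.5]
opening: 0.167
```

apply_moves --moves '[[[0,0,0.1,0,0,0,0],[0,0,0.2,0,0,0,0],[0,0,0.25,0,0,0,0],[0,0,0.25,0,0,0,0]]]'

```text
time_s: 6.9
eef_pos: [0.6236, -0.0571, 0.1124]
eef_rot: [0.001, 0.707, 0.707, 0.0]
wrist_force: [-2.6, 0.3, 6.7]
opening: 0.172
```

apply_moves --moves '[[[0,0,0,0,0,0,0.6],[0,0,0,0,0,0,0.6],[0,0,0,0,0,0,0.6],[0,0,0,0,0,0,0.6],[0,0,-4,0,0,0,1],[0,0,-8,0,0,0,1],[0,0,-12,0,0,0,1],[0,0,-12,0,0,0,1]]]'

```text
time_s: 7.7
eef_pos: [0.6264, -0.0578, 0.2381]
eef_rot: [0.005, 0.707, 0.707, 0.003]
wrist_force: [0.9, -0.9, 0.2]
opening: 0.998
```

apply_moves --moves '[[[-10,0,0,0,0,0,1],[-17,0,4,0,0,0,1],[-17,0,4,0,0,0,1],[-17,0,4,0,0,0,1],[-17,0,4,0,0,0,1],[-17,0,4,0,0,0,1]]]'

```text
time_s: 8.3
eef_pos: [0.6223, -0.2271, 0.1896]
eef_rot: [-0.001, 0.708, 0.707, -0.0]
wrist_force: [0.5, 0.4, -0.5]
opening: 0.997
```

```bash
python3 - <<'E'
from h import *
c=cal("wrist"); im=camera("wrist")[:,:,::-1].copy(); cv2.imwrite("pics/w5.png",im)
np.savez("pics/w5.npz",c=np.array(c,dtype=object))
o=get_obs(); print(o["eef_pos"],o["eef_rot"])
for n,X in dict(shaft=[.627,-.167,.101],foot=[.627,-.167,.077],well=[.622,-.0565,.075],sticktop=[.622,-.0565,.135],knob=[.4488,-.1497,.034]).items(): print(n,np.round(proj(c,X),1))
H,S,V=cv2.split(cv2.cvtColor(im,cv2.COLOR_BGR2HSV))
for b in blobs((S>110)&(H<35)&(H>10),30)[0]: print("br",b)
for b in blobs((H>45)&(H<85)&(S>100),30)[0]: print("gr",b)
u,v=np.int32(proj(c,[.627,-.167,.101])); print(u-30,v-30)
A=cv2.resize(im[v-30:v+30,u-30:u+30],(400,400),interpolation=cv2.INTER_CUBIC)
u,v=np.int32(proj(c,[.4488,-.1497,.034])); u=max(u,30);print(u-30,v-30)
B=cv2.resize(im[v-30:v+30,u-30:u+30],(400,400),interpolation=cv2.INTER_CUBIC)
cv2.imwrite("pics/c5.png",np.hstack([A,B]))
E
```

```text
[ 0.62279532 -0.22626173  0.19028363] [-5.18305920e-04  7.07122961e-01  7.07090404e-01  1.06299429e-04]
shaft [324.3 137.5]
foot [323.6 135.8]
well [317.  -28.2]
sticktop [316.9 -87.6]
knob [128.1 114.5]
br (np.int32(113), [636.8, 124.2], [632, 107, 8, 28])
br (np.int32(314), [324.1, 135.6], [315, 125, 18, 22])
br (np.int32(961), [32.2, 323.6], [0, 308, 71, 32])
gr (np.int32(1150), [143.8, 386.0], [117, 366, 52, 34])
294 107
98 84
```

View pics/c5.png

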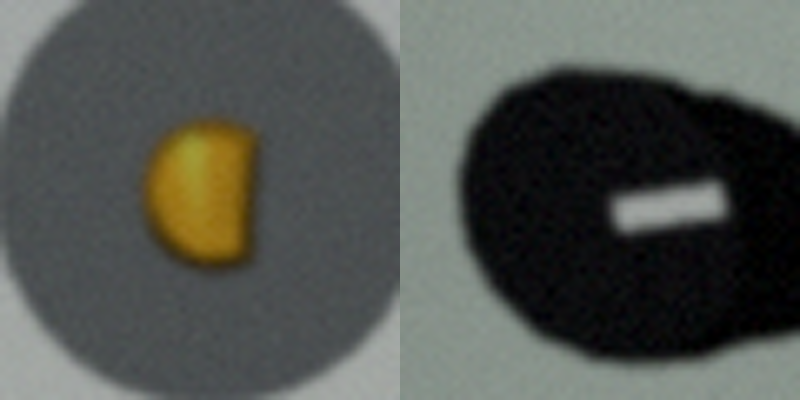

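Shaft D is clear: flat on the right at crop x≈253, centre (219,194). Knob line from (615,215) to (725,195). Compute angles.

```bash
python3 - <<'E'
from h import *
im=cv2.imread("pics/w5.png"); c=tuple(np.load("pics/w5.npz",allow_pickle=True)["c"])
H,S,V=cv2.split(cv2.cvtColor(im,cv2.COLOR_BGR2HSV))
def ax(m,z):
    ys,xs=np.nonzero(m); P=np.array([plane(c,(x,y),z)[:2] for x,y in zip(xs,ys)])
    w,v=np.linalg.eigh(np.cov(P.T)); return P.mean(0),np.degrees(np.arctan2(v[1,1],v[0,1])),np.sqrt(w),len(P)
L=np.zeros(V.shape,bool);L[112:120,127:150]=(V[112:120,127:150]>100); print("line",ax(L,.034))
# shaft flat: right edge column per row, sub-pixel by brass saturation crossing
E=[]
for y in range(129,145):
    r=S[y,326:342].astype(float); i=np.nonzero(r>100)[0].max(); s=i+(r[i]-100)/(r[i]-r[i+1]); E.append((326+s,y))
E=np.array(E);print(np.round(E[:,0],1))
W=np.array([plane(c,e,.0985)[:2] for e in E[2:-2]]); k=np.polyfit(W[:,1],W[:,0],1); print("flat normal deg",np.degrees(np.arctan(-k[0])))
C=plane(c,(326.6,135.9),.0985); print("shaft centre",C,"flat dist",k[0]*C[1]+k[1]-C[0])
m=np.zeros(V.shape,np.uint8);m[90:145,100:170]=(V[90:145,100:170]<60)
print("pxs knob crop",ax(m>0,.034))
c1=np.load("pics/w1.npz"); im1=cv2.imread("pics/w1.png");f=200/np.tan(np.radians(c1["vertical_fov"])/2)
cc=(f,float(c1["cx"]),float(c1["cy"]),c1["R"],c1["t"])
print("deck seam dir w1:",[plane(cc,p,.075) for p in [(367,76),(486,71),(369,169),(478,164)]])
E
```

```text
line (array([ 0.45791997, -0.14983102]), np.float64(-173.1852172201371), array([0.00118643, 0.00432776]), 78)
[332.2 332.  332.  331.8 331.9 331.8 331.8 331.6 331.6 331.6 331.6 331.5
 331.4 331.5 331.5 331.4]
flat normal deg -2.144915817194559
shaft centre [ 0.62871183 -0.16603703  0.0985    ] flat dist 0.003670318110102877
pxs knob crop (array([ 0.4550035 , -0.15130533]), np.float64(178.10839258453137), array([0.00979133, 0.01386509]), 1904)
deck seam dir w1: [array([ 0.55547223, -0.00746567,  0.075     ]), array([ 0.68404194, -0.00205808,  0.075     ]), array([ 0.56297662, -0.10908267,  0.075     ]), array([ 0.69106815, -0.10275178,  0.075     ])]
```

apply_moves --moves '[[[7.6,-17.3,6,0,0,0,1],[7.6,-17.3,6,0,0,0,1],[7.6,-17.3,6,0,0,0,1],[7.6,-17.3,6,0,0,0,1],[7.6,-17.3,6,0,0,0,1],[7.6,-17.3,6,0,0,0,1]]]'

```text
time_s: 8.95
eef_pos: [0.4494, -0.1492, 0.1309]
eef_rot: [0.0, 0.706, 0.708, 0.0]
wrist_force: [0.6, -0.1, 0.2]
opening: 0.997
```

```bash
python3 - <<'E'
from h import *
c=cal("wrist"); im=camera("wrist")[:,:,::-1].copy(); cv2.imwrite("pics/w6.png",im)
o=get_obs(); p=o["eef_pos"];print(p,o["eef_rot"])
u,v=np.int32(proj(c,[.449,-.151,.034])); print(u,v, proj(c,[p[0],p[1],.034]))
V=cv2.cvtColor(im,cv2.COLOR_BGR2HSV)[:,:,2]
m=np.zeros(V.shape,bool); m[v-50:v+50,u-60:u+60]=V[v-50:v+50,u-60:u+60]<70
for b in blobs(m,100)[0]: print(b)
R=np.zeros(V.shape,bool); R[v-22:v+22,u-22:u+34]=V[v-22:v+22,u-22:u+34]>100
for b in blobs(R,15)[0]: print("l",b)
bs,l=blobs(R,1)
cnt=np.bincount(l.ravel()); 
for i in range(1,len(cnt)):
    if cnt[i]<40: continue
    ys,xs=np.nonzero(l==i); P=np.array([plane(c,(x,y),.034)[:2] for x,y in zip(xs,ys)]); w,e=np.linalg.eigh(np.cov(P.T)); print(P.mean(0),np.degrees(np.arctan(e[1,1]/e[0,1])),np.sqrt(w*12))
x0,y0=u-60,v-50;print(x0,y0)
cv2.imwrite("pics/c6.png",cv2.resize(im[y0:y0+100,x0:x0+120],(600,500),interpolation=cv2.INTER_CUBIC))
E
```

```text
[ 0.45126564 -0.1506056   0.13201974] [1.59345748e-03 7.06561233e-01 7.07649969e-01 4.54714697e-04]
317 216 [319.8967925  215.92147345]
(np.int32(1894), [315.3, 213.1], [292, 186, 49, 54])
l (np.int32(22), [296.2, 196.4], [295, 194, 5, 8])
l (np.int32(565), [343.6, 216.2], [329, 194, 22, 44])
l (np.int32(94), [329.2, 215.8], [320, 213, 19, 7])
l (np.int32(42), [297.7, 234.5], [295, 229, 10, 9])
[ 0.47016155 -0.15101139] 89.12000926343845 [0.01233    0.04077553]
[ 0.4586752  -0.15048395] 8.358541173382978 [0.00417311 0.0149404 ]
[ 0.43333173 -0.1665059 ] -44.931757007038215 [0.00461395 0.00840066]
257 166
```

View pics/c6.png

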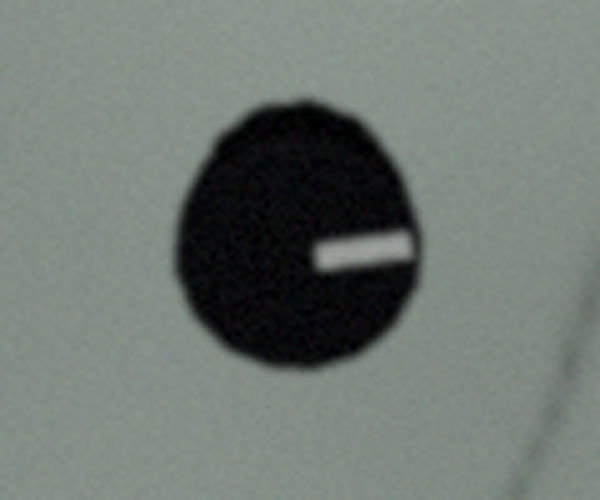

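Knob centre at (316.6,215.5) → (0.449,-0.151), line at about +7.5°. Grasp it.

apply_moves --moves '[[[0,0,4,0,0,0,1],[0,0,8,0,0,0,1],[0,0,10.4,0,0,0,1],[0,0,10.4,0,0,0,1],[0,0,10.4,0,0,0,0.3],[0,0,10.4,0,0,0,0.3],[0,0,10.4,0,0,0,0.3],[0,0,10.4,0,0,0,0.3]]]'

```text
time_s: 9.8
eef_pos: [0.4514, -0.1518, 0.0287]
eef_rot: [0.002, 0.707, 0.707, 0.0]
wrist_force: [-1.4, 0.7, 6.9]
opening: 0.448
```

apply_moves --moves '[[[0,0,0,0,0,0,0],[0,0,0,0,0,0,0],[0,0,0,0,0,0,0],[0,0,0,0,0,0,0],[0,0,-6,0,0,0,0],[0,0,-11,0,0,0,0],[0,0,-13,0,0,0,0],[0,0,-13,0,0,0,0]]]'

```text
time_s: 10.6
eef_pos: [0.4533, -0.1529, 0.1628]
eef_rot: [0.006, 0.707, 0.707, 0.001]
wrist_force: [0.3, -0.9, -0.6]
opening: 0.445
```

apply_moves --moves '[[[-1.5,17.8,0,0,0,0.18,0],[-1.5,17.8,0,0,0,0.18,0],[-1.5,17.8,0,0,0,0.18,0],[-1.5,17.8,0,0,0,0.18,0],[-1.5,17.8,0,0,0,0.18,0],[-1.5,17.8,0,0,0,0.18,0],[-1.5,17.8,0,0,0,0.18,0]]]'

```text
time_s: 11.3
eef_pos: [0.6267, -0.1656, 0.1561]
eef_rot: [-0.001, 0.768, 0.641, -0.0]
wrist_force: [0.4, 0.4, -0.5]
opening: 0.445
```

```bash
python3 - <<'E'
from h import *
c=cal("wrist"); im=camera("wrist")[:,:,::-1].copy(); cv2.imwrite("pics/w7.png",im)
s=camera("side")[:,:,::-1].copy()
o=get_obs(); p=o["eef_pos"];w=o["eef_rot"];print(p,w,"psi",np.degrees(2*np.arctan2(w[2],w[1])))
for n,X in dict(tcp=p,knobtop=p+[0,0,.0065],under=p-[0,0,.0275],shaft=[.6275,-.1664,.101],disc=[.6275,-.1664,.077]).items(): print(n,np.round(proj(c,X),1),np.round(proj(cal("side"),X),1))
u,v=np.int32(proj(cal("side"),[.6275,-.1664,.11]))
A=cv2.resize(im[150:330,220:420],(444,400),interpolation=cv2.INTER_CUBIC)
B=cv2.resize(s[v-30:v+30,u-24:u+24],(320,400),interpolation=cv2.INTER_CUBIC);print(u-24,v-30)
cv2.imwrite("pics/c7.png",np.hstack([A,B]))
E
```

```text
[ 0.62688056 -0.16579769  0.15670564] [-2.79198052e-04  7.67924355e-01  6.40540459e-01 -1.64535769e-04] psi 79.66426898853595
tcp [319.  277.6] [303.4 144.3]
knobtop [319. 285.] [303.4 142.3]
under [318.7 252.5] [303.4 153. ]
shaft [319.7 234.6] [303.3 161.5]
disc [319.4 222.4] [303.3 168.7]
279 128
```

View pics/c7.png

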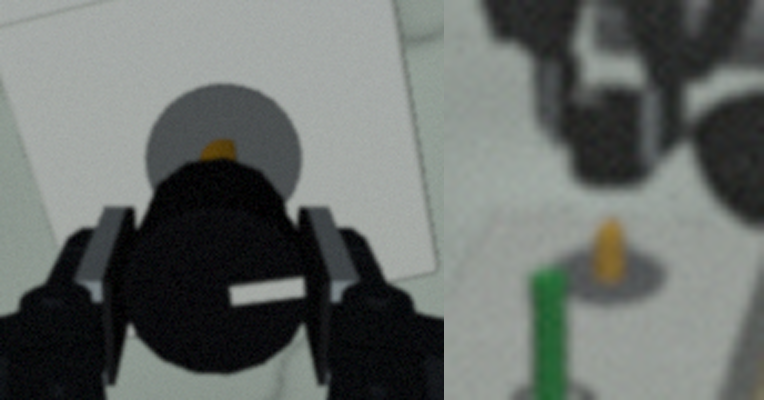

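Wrist crop: disc centre at x≈223, knob x≈217, line tilted as intended. The side crop shows the knob at x≈611 over the shaft at 610 and the green stick standing in the well. I'll put numbers on the residual.

```bash
python3 - <<'E'
from h import *
im=cv2.imread("pics/w7.png"); H,S,V=cv2.split(cv2.cvtColor(im,cv2.COLOR_BGR2HSV))
c=cal("wrist")
# disc: circle points along upper/side boundary
D=np.zeros(V.shape,np.uint8); D[180:245,275:365]=(V[180:245,275:365]<125)
cs,_=cv2.findContours(D,cv2.RETR_EXTERNAL,cv2.CHAIN_APPROX_NONE);k=max(cs,key=len)[:,0,:].astype(float)
k=k[(k[:,1]<228)&(k[:,1]>181)]
W=np.array([plane(c,q,.077)[:2] for q in k])
A=np.c_[2*W,np.ones(len(W))]; s=np.linalg.lstsq(A,(W**2).sum(1),rcond=None)[0]; print("disc",s[:2],"r",np.sqrt(s[2]+s[0]**2+s[1]**2))
# knob front arc of top face: lower boundary
K=np.zeros(V.shape,np.uint8); K[270:322,270:365]=(V[270:322,270:365]<70)
pts=[]
for x in range(290,348,2):
    col=np.nonzero(V[285:325,x]>100)[0]
    col=[q for q in col if 285+q>300]
    if col: pts.append((x,285+col[0]-.5))
print(pts[::5])
z=get_obs()["eef_pos"][2]+.0065
W=np.array([plane(c,q,z)[:2] for q in pts]); A=np.c_[2*W,np.ones(len(W))]; s=np.linalg.lstsq(A,(W**2).sum(1),rcond=None)[0]; print("knob",s[:2],"r",np.sqrt(s[2]+s[0]**2+s[1]**2))
# with r fixed 0.02
from scipy.optimize import least_squares
r=least_squares(lambda q:np.hypot(W[:,0]-q[0],W[:,1]-q[1])-.02,s[:2],loss="soft_l1",f_scale=.0005);print("knob r20",r.x,get_obs()["eef_pos"])
E
```

```text
disc [ 0.62845605 -0.16629679] r 0.02551942477047374
[(290, np.float64(309.5)), (300, np.float64(314.5)), (310, np.float64(317.5)), (320, np.float64(318.5)), (330, np.float64(316.5)), (340, np.float64(312.5))]
knob [ 0.62637634 -0.16475498] r 0.019269554585835808
knob r20 [ 0.62649575 -0.16396916] [ 0.62688056 -0.16579769  0.15670564]
```

apply_moves --moves '[[[-0.09,0.19,0.8,0,0,0,0],[-0.09,0.19,1.6,0,0,0,0],[-0.09,0.19,2.2,0,0,0,0],[-0.09,0.19,2.5,0,0,0,0],[-0.09,0.19,2.8,0,0,0,0],[-0.09,0.19,3.0,0,0,0,0],[-0.09,0.19,3.2,0,0,0,0],[-0.09,0.19,3.2,0,0,0,0]]]'

```text
time_s: 12.2
eef_pos: [0.6296, -0.1671, 0.1245]
eef_rot: [-0.0, 0.768, 0.641, -0.0]
wrist_force: [-1.0, -0.3, -0.1]
opening: 0.443
```

apply_moves --moves '[[[0,0,0.3,0,0,0,0],[0,0,0.5,0,0,0,0],[0,0,0.7,0,0,0,0],[0,0,0.7,0,0,0,0]]]'

```text
time_s: 12.6
eef_pos: [0.6294, -0.1671, 0.1173]
eef_rot: [-0.0, 0.768, 0.641, -0.0]
wrist_force: [-0.8, -0.5, -0.5]
opening: 0.446
```

apply_moves --moves '[[[0,0,0.3,0,0,0,0],[0,0,0.5,0,0,0,0],[0,0,0.7,0,0,0,0],[0,0,0.7,0,0,0,0]]]'

```text
time_s: 13.0
eef_pos: [0.6297, -0.1672, 0.1109]
eef_rot: [0.0, 0.768, 0.641, 0.0]
wrist_force: [-1.8, 0.5, 3.1]
opening: 0.448
```

apply_moves --moves '[[[0,0,0.1,0,0,0,0],[0,0,0.2,0,0,0,0],[0,0,0.3,0,0,0,0],[0,0,0.3,0,0,0,0]]]'

```text
time_s: 13.4
eef_pos: [0.6298, -0.1672, 0.1079]
eef_rot: [0.0, 0.768, 0.641, 0.0]
wrist_force: [-2.3, 0.5, 4.9]
opening: 0.448
```

apply_moves --moves '[[[0,0,0.1,0,0,0,0],[0,0,0.2,0,0,0,0],[0,0,0.2,0,0,0,0],[0,0,0.2,0,0,0,0]]]'

```text
time_s: 13.8
eef_pos: [0.6298, -0.1672, 0.1067]
eef_rot: [0.0, 0.768, 0.641, 0.0]
wrist_force: [-3.7, 1.3, 8.4]
opening: 0.448
```

apply_moves --moves '[[[0,0,0.1,0,0,0,0],[0,0,0.1,0,0,0,0],[0,0,0.1,0,0,0,0]]]'

```text
time_s: 14.1
eef_pos: [0.6299, -0.1672, 0.1065]
eef_rot: [0.0, 0.768, 0.641, 0.0]
wrist_force: [-6.6, 3.0, 14.2]
opening: 0.445
```

```bash
python3 - <<'E'
from h import *
o=get_obs(); print(o["time_s"],o["eef_pos"],o["wrist_force"],o["torque"],o["opening"])
s=camera("side")[:,:,::-1].copy(); w=camera("wrist")[:,:,::-1].copy()
u,v=np.int32(proj(cal("side"),[.6275,-.12,.10]))
B=cv2.resize(s[v-35:v+45,u-40:u+40],(400,400),interpolation=cv2.INTER_CUBIC)
A=cv2.resize(w[0:330,160:480],(388,400))
cv2.imwrite("pics/c8.png",np.hstack([A,B]))
E
```

```text
14.1 [ 0.62987282 -0.16723173  0.10652835] [-6.61435154  3.03454721 14.20862758] [0.31080004 1.09815991 0.03608022] 0.44453632097559237
```

View pics/c8.png

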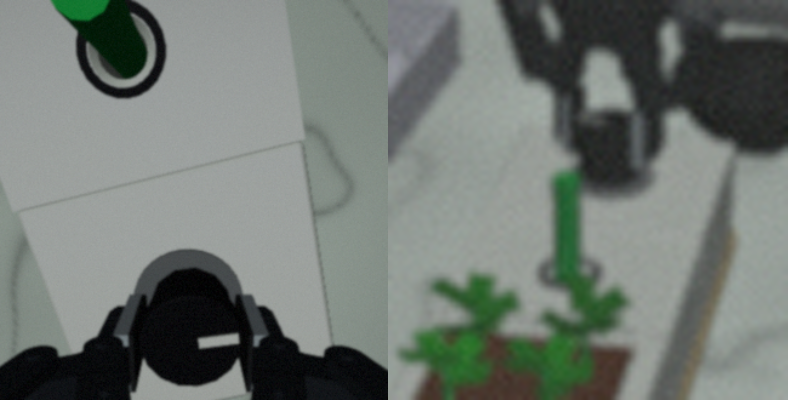

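```bash
python3 -c "
from bench import *
print(hand_in())"
```

```text
the job is handed in; nothing more can be done
None
```

The job is handed in, and every check I made points to both parts being done. It used about 14 s of the 54 s.

- **Feed stick:** I lifted the green stick from the stand, lowered it into the well and let go. It met the bottom at about 6.7 N. The last side and wrist pictures show it standing in the well by itself.
- **Knob:** I picked it up, turned it about −10.5° to match the shaft's flat, and slid it on with almost no force. I then pressed it against the spring. Resistance began with the hand about 0.111 m above the counter. About 4.4 mm lower it met a stiff stop, where the last 1 mm of push moved it only 0.2 mm and the force rose from 8.4 to 14.2 N. The knob's underside works out to about 79 mm above the counter, against 78 mm expected when fully pressed in. It was handed in with the fingers still gripping and pressing.

**Disagreements:**
- The shaft position differed by 1–2 mm between views, so I used a corrected value just before fitting.
- At the end there was a sideways force of about 7 N and a wrist moment of about 1.1 N m. This suggests the knob is pressed about a millimetre off-centre, well inside the limits.
- I did not take a final picture of the white stick or the other things on the counter, but no contact with them showed in the force readings.

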